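# Load the bench shaker and set its dial

## Task

The two jars on the bench shaker each stand on the other's pad: swap them, so that the red-lidded jar stands fully on the red pad and the grey-lidded jar fully on the light grey pad; the black pad is a free spot to use on the way. Only then push the selector dial's lever clockwise, click by click, until it rests in the click marked with five dots. Keep the jars upright and leave the other things where they are.

Things in the scene. Friction and masses are not known exactly. Their poses are not given: they have to be found in the camera images.
- deck (a point): bench shaker, fixed: low blue housing with grey deck, 200 x 345 x 30 mm high; this is the centre of the deck's top. Its x points to the shaker's back, y to its left end, z up. Dial on the left (+y) half, pads on the right. Behind it stand a grinder (world x > 0.545, y > -0.09, 190 mm tall), drawer cabinet (x > 0.645, y -0.40 to -0.15, 190 mm) and tool box (x > 0.625, y < -0.455, 240 mm)
- pad_red_top (a point): centre of the top of the red pad, a fixed flat disc 84 mm in diameter and 2 mm thick on the deck. The three pads lie, in any order, at deck-frame x, y = (-0.045, -0.125), (0.045, -0.125) and (0, -0.040) m
- pad_grey_top (a point): centre of the top of the light grey pad, same size
- pad_black_top (a point): centre of the top of the black spare pad, same size; nothing stands on it at the start
- jar_red_c (a point): centre, half-way up, of the round glass jar of nails with the red lid: 60 mm in diameter, 76 mm tall, about 0.27 kg. It starts on the light grey pad. z points up the jar
- jar_grey_c (a point): centre, half-way up, of the round glass jar with the grey lid: 62 mm in diameter at most, 81 mm tall, about 0.27 kg. It starts on the red pad. z points up the jar
- dial (a joint): turn of the selector dial, rad: 0 at the short bar (off), growing clockwise seen from above. Seven clicks 0.5236 apart: 0 off, 0.524 one dot, 1.047 two ... 2.618 five, 3.142 six dots (stop at 3.24). Starts in one of the first four. Leaving a click takes about 0.26 N m (6 N at 45 mm); past half-way the lever snaps on by itself into the next click and rests there, ahead of its pusher
- dial_axis (a point): point on the dial's upright axis at mid-height of the lever, 86 mm above the bench; axes as the deck's. At dial = q the lever points to (sin q, cos q) in the deck frame. Under the lever: round black hub, radius 20 mm, and collar, radius 29 mm, up to 42 mm above the bench. White dots on the deck mark the clicks 63 to 77 mm from the axis
- lever_tip (a point): point on the lever 52 mm from the dial's axis, in its round red end. The lever is a black bar 16 mm wide, from 15 mm behind the axis to 55 mm ahead of it, from 76 to 96 mm above the bench; the red end is 20 mm in diameter, reaches 62 mm from the axis and up to 100 mm above the bench
- spray_c (a point): bystander: orange spray can standing upright, 54 mm in diameter, 174 mm tall; this is its centre, half-way up. It, the tape measure and the yellow-lidded jar stand, in any order, in front of the shaker or at its right end
- measure_c (a point): bystander: yellow tape measure, 37 x 78 x 62 mm high; its centre
- jar_yellow_c (a point): bystander: glass jar with a yellow lid, 68 mm in diameter, 91 mm tall; its centre
- bearing_c (a point): bystander: ball bearing lying flat on the deck's front part, 53 mm in diameter, 16 mm high; its centre
- plug_c (a point): bystander: spark plug lying on the deck's back part, 66 x 21 x 22 mm high; its centre
- bolt_c (a point): bystander: bolt lying on the bench in front of the shaker, 88 x 21 x 19 mm high; its centre
- jar_red: origin of the red-lidded jar: centre of its underside
- jar_grey: origin of the grey-lidded jar: centre of its underside
There are look-alikes about, which are no part of the job. Of the things that look like the jar_grey, the smaller one is meant. There is more than one size of the jar_red; the job needs the larger.

How it is judged (in metres and radians):
On the way, in this order (a step that is already met when the one before it is completed fails the run):
1. the red-lidded jar stands on the red pad and the grey-lidded jar on the light grey pad (horizontal distance between jar_red_c and pad_red_top below 0.014 m and z of jar_red_c in the frame of pad_red_top below 0.046 m and angle between each of jar_red_c, jar_grey_c's own z axis and vertical below 0.12 rad and horizontal distance between jar_grey_c and pad_grey_top below 0.014 m and z of jar_grey_c in the frame of pad_grey_top below 0.046 m), for 0.2 s.
2. the dial rests in the five-dot click (value of joint dial between 2.49799 and 2.73799 rad), for 0.2 s.
At the end, for the whole second after the job is handed in: each jar stands upright (within 0.12 rad) and still on the pad of its lid's colour, its centre within 14 mm of the pad's centre, and the dial rests in the five-dot click (2.618 rad, within 0.12) (all of step 1 and all of step 2 and velocity of joint dial below 0.05 rad/s and linear speed of each of jar_red, jar_grey below 0.02 m/s); the robot touches nothing.
It fails at once if a jar is tipped over (by more than 0.5 rad) (angle between any of jar_red_c, jar_grey_c's own z axis and vertical above 0.5 rad).
It fails at once if the dial is turned by more than a click before both jars stand on their pads (distance of lever_tip from where it was at the start of the episode above 0.04 m and not (horizontal distance between jar_red_c and pad_red_top below 0.014 m and z of jar_red_c in the frame of pad_red_top below 0.046 m and angle between each of jar_red_c, jar_grey_c's own z axis and vertical below 0.12 rad and horizontal distance between jar_grey_c and pad_grey_top below 0.014 m and z of jar_grey_c in the frame of pad_grey_top below 0.046 m)).
It fails at once if a bystander is moved by more than 30 mm (distance of any of spray_c, measure_c, jar_yellow_c, bearing_c, plug_c, bolt_c from where it was at the start of the episode above 0.03 m).
It also fails if it takes over 72 s, if anything falls off the work surface, if the arm or the gripper's body presses on something with over 40 N, if the wrist force passes 120 N, or if a joint passes its speed limit or range.

## Robot

A 6-joint arm with a two-finger parallel gripper is mounted at the origin on a cart in front of the work surface, level with it; the furniture and walls round the work are solid. World frame = base frame: x ahead of the robot, y to its left, z up, the work surface at z = 0. Lengths are in mm, angles in rad, forces in N, time in s.
With the tool pointing down it reaches from about 350 to 775 mm from the base axis. Payload 7.3 kg.
Tool frame: the origin (TCP) lies on the front face of the gripper's body, between the roots of the fingers; the fingertips stand 66 mm ahead of it and the grasp point (between the pads) lies 47 mm ahead of it (bot.tip_extent is the distance from the TCP to the fingertips, in mm); z points along the fingers, y is the line along which they close (so a half turn about z gives the same grasp; the last joint's range is limited). The gripper opens to 92 mm and grips with 3 to 60 N. Pads are 19 mm wide; open, the fingers measure 130 mm over their backs; the gripper's body (75 mm by 190 mm) begins 47 mm behind the grasp point.
Start: joints at [-1.295, 0.342, 1.524, -0, 1.275, -0.146], TCP at [214.959, -478.99, 292.241] pointing down, gripper open.
Joint ranges: [-2.53, 2.53], [-0.77, 2.02], [0.04, 2.7], [-1, 4.14], [0.28, 2.66], [-3.11, 3.11]. Speed limits (rad/s): [2.57, 2.57, 3.14, 3.14, 3.14, 3.14].

## Interface

Orientations are given as [roll, pitch, yaw] about the fixed x, y, z axes, in that order (R = Rz(yaw) Ry(pitch) Rx(roll)).
In Python, from plant import readout, viewer, order, bot gives the robot as it stands.
- The arm moves only by the shell command python3 -m creep 'ROWS'. ROWS is text: rows parted by semicolons, each of 7 numbers parted by spaces: the shift along the world's x, y, z in m, then the turn, a rotation vector about the world's x, y, z in rad, then the opening in per cent of the stroke, from 0 (shut) to 100 (fully open). A call has 1 to 8 rows; each row shifts and turns the commanded pose from where the row before left it; what a row does not reach is not made up. A row lasts 1/12 s, in which the tool goes at most 41.7 mm and 7.16 degrees, less where a joint would pass 70% of its speed; a pose out of reach is approached as far as the arm can. A call is refused whole if a number of a shift passes 0.0417 or a number of a turn 0.125, either way. A call with a gripper value outside its range is refused whole. The fingers move at their own pace and stop on an object; the grip force is fixed at half the most. Time passes only in rows, so rows that do not move let the fingers close. It gives the time, the measured TCP pose, the force, the opening and the grip force at its end, in the units of the state.
- readout.get_obs(): the state, without advancing time (a new reading comes with each control period).
- viewer.capture(name): name is "scene" or "top" or "wrist"; returns the picture (384x512x3 uint8, red, green, blue); there is no depth.
- viewer.camera_info(name): a dict with "fx", "fy", "cx", "cy" (pixels), "origin" and "rotation" of the camera in the world. Camera axes: x right, y up, looking along -z (the intrinsics and any distortion apply to the point x, -y, -z); pixel columns grow to the right and rows downward; lengths in mm; the calibration is good to about 2 mm. A picture is of the moment at which its call begins: read the wrist's pose just before it. camera_info takes no time and is no camera call; for the wrist camera it gives the pose at the moment of the call.
- order.close_job(): hands the job in; it is judged then, once.
The state is a dict: "time": time; "joint_positions": joint angles; "dq": joint speeds; "tau": joint torques, N m; "tool_pos": TCP position; "tcp_rot": TCP orientation; "contact_force": force on the tool from outside, world axes, zero at the start; "moment": the same for the moment, N m; "grip_width": finger opening in mm; "finger_force": force on a finger pad.
Only numpy, scipy, OpenCV 4.12 (cv2) and the standard library are available. Lean on these libraries where they do the work, as an engineer would, in place of code of your own. Each camera call takes 0.05 s, during which the arm holds its last target. There are 200 camera calls.

## Working session

There is one attempt and no reset: what is moved stays moved. The work goes in short steps, Python scripts to look and compute and a shell command to move; the robot and the scene stay as the last step left them, time stands still between calls to the robot, and variables do not carry over. Pictures are saved under pics/ and viewed, at most 10 in all, crops included, and the job is handed in when it is done.

```bash
ls; mkdir -p pics; python3 - <<'E'
from plant import readout, viewer, order, bot
import cv2
print(readout.get_obs())
for n in("scene","top"):
    im=viewer.capture(n); cv2.imwrite(f"pics/{n}0.png",cv2.cvtColor(im,cv2.COLOR_RGB2BGR)); print(n,viewer.camera_info(n))
E
```

```text
pics
{'time': 0.0, 'joint_positions': array([-1.29501023e+00,  3.42717472e-01,  1.52502757e+00, -2.10036568e-05,
        1.27538014e+00, -1.46009257e-01]), 'dq': array([-0.00064744,  0.0001428 ,  0.00137628,  0.00311677, -0.00106398,
       -0.00188365]), 'tau': array([ 5.45005321e-06, -4.31244493e+01, -2.44225931e+01,  7.17272842e-02,
        5.58691949e-02, -1.20254103e-04]), 'tool_pos': array([ 214.86092291, -478.6818857 ,  291.54392316]), 'tcp_rot': array([-3.14007351e+00, -2.03098256e-04,  4.21801333e-01]), 'contact_force': array([-0.74827365,  0.15516031, -0.23535533]), 'moment': array([-0.00089118,  0.00798353, -0.06807402]), 'finger_force': 0.0, 'grip_width': 91.5304783579091}
scene {'fx': 431.0401999549956, 'fy': 431.0401999549956, 'cx': 248.84582121361098, 'cy': 192.0376634629486, 'origin': array([-159.4448262 ,  210.85228519,  778.23523011]), 'rotation': array([ 0.8900563 , -0.01011882, -2.2769221 ])}
top {'fx': 474.68385401929675, 'fy': 474.68385401929675, 'cx': 256.4865642699323, 'cy': 190.48300001951435, 'origin': array([ 369.85692687, -353.13486616, 1046.6402761 ]), 'rotation': array([ 0.0913136 ,  0.03678286, -1.55621068])}
```

```bash
python3 - <<'E'
import cv2
for n in("scene","top"):
    cv2.imwrite(f"pics/{n}0b.png",cv2.resize(cv2.imread(f"pics/{n}0.png"),(800,600),interpolation=cv2.INTER_CUBIC))
E
```

```text
(no output)
```

View pics/top0b.png

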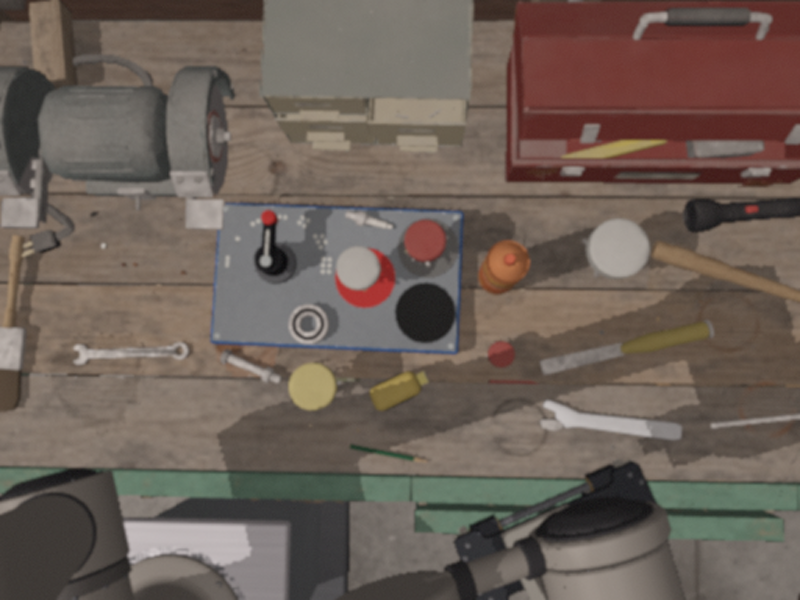

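View pics/scene0b.png

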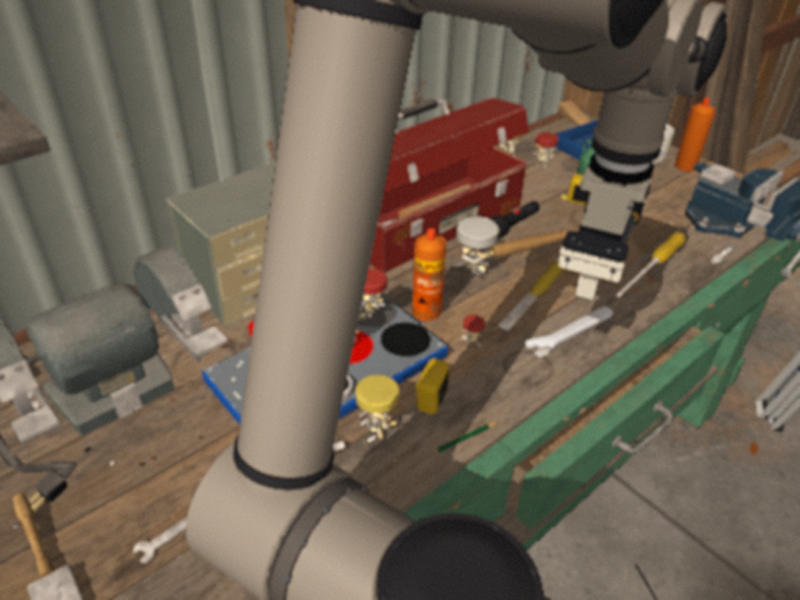

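The top view (800×600 scale) shows the deck at (212–462, 203–352). The lever's red tip is at (268,217), pointing to the back, so the dial is near three dots.

Jars and look-alikes:
- **Red lids:** (424,240) on the deck, and a smaller one at (501,354) on the bench. The one meant is on the deck, being larger and standing on the grey pad.
- **Grey lids:** (358,268) on the red pad, and a bigger one at (618,248) on the bench. The one meant is on the red pad, being smaller.

Other things:
- The black pad is at (425,312), front right.
- The spray can is at (505,265), the yellow-lidded jar at (312,386), the tape measure at (398,390) and the bearing at (308,323).

Next I measure these and crop the picture to confirm.

```bash
cat > h.py <<'E'
import cv2, numpy as np
from scipy.spatial.transform import Rotation as Ro
def ray(info,uv,z):
    """pixels -> world points on plane z (mm)"""
    uv=np.atleast_2d(np.asarray(uv,float)); R=Ro.from_euler('xyz',info['rotation']).as_matrix()
    d=np.c_[(uv[:,0]-info['cx'])/info['fx'],-(uv[:,1]-info['cy'])/info['fy'],-np.ones(len(uv))]@R.T
    o=np.asarray(info['origin']); return o+d*((z-o[2])/d[:,2])[:,None]
def proj(info,p):
    R=Ro.from_euler('xyz',info['rotation']).as_matrix(); c=(np.atleast_2d(p)-info['origin'])@R
    return np.c_[info['cx']+info['fx']*c[:,0]/-c[:,2],info['cy']-info['fy']*c[:,1]/-c[:,2]]
def blobs(mask,amin=30):
    cs,_=cv2.findContours(mask.astype(np.uint8),cv2.RETR_EXTERNAL,cv2.CHAIN_APPROX_NONE)
    return [c for c in cs if cv2.contourArea(c)>=amin]
def circ(info,c,z):
    """contour -> circle fit on the plane z: centre, diameter (hull, min enclosing)"""
    p=ray(info,c[:,0,:],z)[:,:2].astype(np.float32); (x,y),r=cv2.minEnclosingCircle(p)
    e=cv2.fitEllipse(p) if len(p)>=5 else None
    return np.round([x,y,2*r]+([*e[0],*e[1]] if e else []),1)
E
python3 - <<'E'
from h import *
from plant import viewer
i=viewer.camera_info("top"); im=cv2.imread("pics/top0.png"); hsv=cv2.cvtColor(im,cv2.COLOR_BGR2HSV); H,S,V=cv2.split(hsv)
roi=np.zeros(H.shape,bool); roi[125:235,130:345]=1
red=((H<6)|(H>172))&(S>140)&roi
for c in blobs(red,20): print('red',c[:,0].mean(0).round(),cv2.contourArea(c),'z32',circ(i,c,32),'z108',circ(i,c,108),'z100',circ(i,c,100)[:3])
for c in blobs((V<40)&roi,150): print('black',c[:,0].mean(0).round(),circ(i,c,32))
blue=(H>100)&(H<125)&(S>110)&roi
c=np.vstack(blobs(blue,5)); r=cv2.minAreaRect(ray(i,c[:,0],26)[:,:2].astype(np.float32)); print('blue',r,cv2.boxPoints(r))
for n,p in dict(gl=(358/1.5625,268/1.5625),g2=(395,158)).items(): print(n,hsv[int(p[1]),int(p[0])])
g=(S<70)&(V>110)&roi
for c in blobs(g,40): print('white',c[:,0].mean(0).round(),cv2.contourArea(c),'113',circ(i,c,113))
orange=(H>5)&(H<18)&(S>170)&(V>90)&roi
for c in blobs(orange,40): print('orange',c[:,0].mean(0).round(),circ(i,c,150))
cv2.imwrite("pics/crop.png",cv2.resize(im[120:260,125:345],(0,0),fx=3.6,fy=3.6,interpolation=cv2.INTER_CUBIC))
E
```

```text
red [236. 181.] 428.0 z32 [ 490.3 -264.    80.5  491.8 -262.8   73.2   80.4] z108 [ 481.3 -270.6   74.4  482.7 -269.5   67.7   74.4] z100 [ 482.2 -269.9   75.1]
red [172. 139.] 53.0 z32 [ 572.3 -127.4   20.7  572.3 -127.6   17.5   19.6] z108 [ 557.2 -144.3   19.2  557.1 -144.5   16.2   18.2] z100 [ 558.8 -142.5   19.3]
black [272. 200.] [ 442.7 -347.4   77.   442.7 -347.4   74.6   75. ]
black [176. 161.] [ 527.8 -136.8   68.9  522.7 -139.2   31.2   68.1]Traceback (most recent call last):
  File "<stdin>", line 9, in <module>
    return _nx.concatenate(arrs, 0, dtype=dtype, casting=casting)
           ~~~~~~~~~~~~~~~^^^^^^^^^^^^^^^^^^^^^^^^^^^^^^^^^^^^^^^
ValueError: need at least one array to concatenate
```

```bash
python3 - <<'E'
from h import *
from plant import viewer
i=viewer.camera_info("top"); im=cv2.imread("pics/top0.png"); hsv=cv2.cvtColor(im,cv2.COLOR_BGR2HSV); H,S,V=cv2.split(hsv)
roi=np.zeros(H.shape,bool); roi[122:235,130:345]=1
for n,p in dict(glid=(229,171),rlid=(271,153),rlid2=(275,158),deck=(200,165),bluef=(200,221),bluel=(138,170),bluer=(295,180),dot=(209,169),jarY=(200,247)).items(): print(n,hsv[p[1]-1:p[1]+2,p[0]-1:p[0]+2].reshape(-1,3).tolist()[::2])
orange=(H>3)&(H<18)&(S>170)&(V>60)&roi
for c in blobs(orange,40): print('orange',c[:,0].mean(0).round(),circ(i,c,150))
cv2.imwrite("pics/crop.png",cv2.resize(im[120:260,125:345],(0,0),fx=3.6,fy=3.6,interpolation=cv2.INTER_CUBIC))
E
```

```text
glid [[14, 20, 170], [15, 21, 169], [16, 20, 170], [14, 20, 169], [15, 21, 170]]
rlid [[2, 134, 143], [2, 134, 143], [2, 136, 142], [3, 136, 141], [2, 135, 142]]
rlid2 [[2, 135, 142], [2, 136, 143], [2, 136, 141], [2, 137, 140], [2, 136, 141]]
deck [[120, 6, 88], [150, 3, 86], [120, 3, 89], [90, 3, 88], [120, 3, 90]]
bluef [[120, 15, 139], [115, 25, 130], [110, 82, 130], [112, 79, 113], [112, 80, 118]]
bluel [[165, 17, 118], [111, 31, 132], [113, 57, 126], [135, 18, 111], [110, 31, 125]]
bluer [[111, 93, 96], [12, 54, 85], [156, 17, 76], [110, 94, 92], [9, 51, 80]]
dot [[10, 6, 138], [15, 10, 154], [13, 12, 151], [18, 9, 145], [15, 15, 169]]
jarY [[23, 92, 174], [23, 93, 175], [23, 92, 175], [23, 92, 175], [22, 91, 176]]
```

View pics/crop.png

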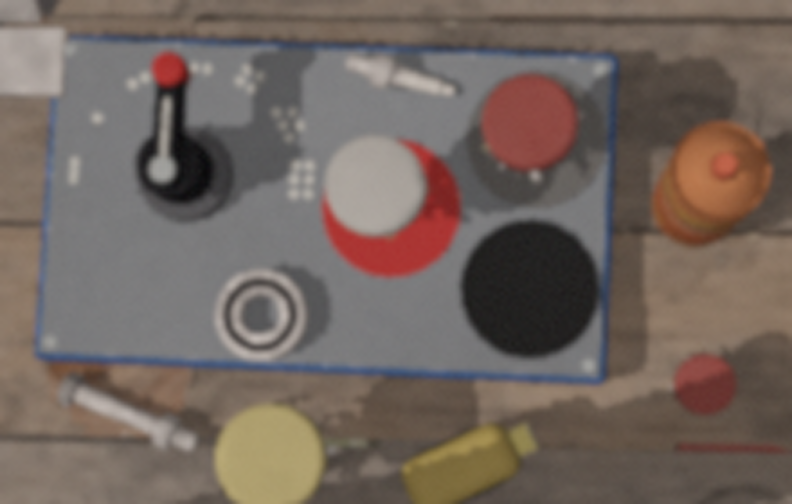

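The crop confirms it. The large red lid is at crop (528,122), on the light grey pad. The small-of-two grey lid is at (375,187), on the red pad. The black pad is empty at (530,290). The lever is at the three-dot click, with the five-dot mark at (288,122).

```bash
python3 - <<'E'
from h import *
from plant import viewer
i=viewer.camera_info("top"); im=cv2.imread("pics/top0.png"); hsv=cv2.cvtColor(im,cv2.COLOR_BGR2HSV); H,S,V=cv2.split(hsv)
def roi(u0,v0,u1,v1):  # crop coordinates
    m=np.zeros(H.shape,bool); m[int(120+v0/3.6):int(120+v1/3.6)+1,int(125+u0/3.6):int(125+u1/3.6)+1]=1; return m
def show(n,m,zs,a=30):
    for c in blobs(m,a):
        for z in zs: print(n,cv2.contourArea(c),z,circ(i,c,z))
rl=((H<7)|(H>170))&(S>110)
show('redlid',rl&roi(465,60,595,185),[108])
show('greylid',(S<45)&(V>125)&roi(315,125,435,245),[113])
show('black',(V<55)&roi(450,210,606,366),[32])
show('redpad',rl&(S>140)&roi(310,130,470,285),[32])
show('spray',(H<18)&(S>110)&roi(645,115,780,250),[150,174])
show('tip',rl&roi(140,40,195,95),[98],15)
show('hub',(V<60)&roi(130,130,215,210),[76])
show('yellow',(H>18)&(H<30)&(S>75)&(V>140)&roi(200,395,335,503),[91])
show('bear',(S<60)&(V>120)&roi(205,260,312,365),[46])
b=(H>100)&(H<125)&(S>60)&(S<255)&roi(25,25,625,390)
cs=blobs(b,3); P=np.vstack(cs)[:,0]; print('blue n',len(P))
for z in(15,30):
    r=cv2.minAreaRect(ray(i,P,z)[:,:2].astype(np.float32)); print(z,np.round(r[0],1),np.round(r[1],1),r[2])
s=[(70,48),(600,70),(590,366),(50,343)]
print('screws',ray(i,[(125+u/3.6,120+v/3.6) for u,v in s],30).round(1)[:,:2].tolist())
d=dict(bar=(74,170),one=(97,118),two=(137,79),four=(248,78),five=(288,122),six=(302,180))
print('dots',dict(zip(d,ray(i,[(125+u/3.6,120+v/3.6) for u,v in d.values()],30).round(1)[:,:2].tolist())))
E
```

```text
redlid 497.0 108 [ 529.6 -346.6   53.   529.6 -347.    50.1   51.2]
greylid 764.5 113 [ 501.9 -260.8   83.4  500.8 -258.8   65.4   69.7]
black 1023.5 32 [ 442.7 -347.7   79.4  442.6 -347.6   77.2   77.7]
redpad 428.0 32 [ 490.3 -264.    80.5  491.8 -262.8   73.2   80.4]
spray 787.0 150 [ 490.  -442.7   70.8  491.4 -442.9   51.7   70.9]
spray 787.0 174 [ 486.8 -440.3   68.9  488.1 -440.5   50.4   69. ]
tip 63.5 98 [ 559.5 -142.4   21.1  559.1 -142.2   17.5   20.4]
hub 223.0 76 [ 508.1 -145.2   47.6  507.6 -145.2   39.7   44. ]
yellow 631.0 91 [ 342.1 -202.9   60.4  343.  -202.6   55.8   58.6]
bear 704.5 46 [ 426.6 -186.9   88.   424.8 -183.4   61.3   74.3]
blue n 632
15 [ 492.6 -223.8] [345.4 201.9] 88.19202423095703
30 [ 490.9 -225.7] [340.3 199. ] 88.19202423095703
screws [[585.7, -66.4], [574.4, -389.0], [396.4, -384.5], [405.8, -60.8]]
dots {'bar': [510.7, -71.6], 'one': [542.6, -84.5], 'two': [566.8, -108.2], 'four': [567.9, -176.1], 'five': [541.2, -201.1], 'six': [505.9, -210.4]}
```

```bash
python3 -m creep '.0315 .0132 -.004 0 0 .115 100;.0315 .0132 -.004 0 0 .115 100;.0315 .0132 -.004 0 0 .115 100;.0315 .0132 -.004 0 0 .115 100;.0315 .0132 -.004 0 0 .115 100'; python3 -m creep '.0315 .0132 -.004 0 0 .115 100;.0315 .0132 -.004 0 0 .115 100;.0315 .0132 -.004 0 0 .115 100;.0315 .0132 -.004 0 0 .115 100;.0315 .0132 -.004 0 0 .115 100;0 0 0 0 0 0 100;0 0 0 0 0 0 100'
python3 - <<'E'
from h import *
from plant import viewer,readout
o=readout.get_obs(); print(o['tool_pos'],o['tcp_rot'],o['contact_force'])
i=viewer.camera_info("wrist"); im=viewer.capture("wrist"); cv2.imwrite("pics/w1.png",cv2.cvtColor(im,cv2.COLOR_RGB2BGR)); print(i)
E
```

```text
time: 0.52
tool_pos: [373.7, -412.1, 271.7]
tcp_rot: [-3.141, -0.0, 1.002]
contact_force: [0.8, -0.6, -0.3]
grip_width: 91.8
finger_force: 0.0
time: 1.1
tool_pos: [531.0, -345.6, 250.9]
tcp_rot: [-3.14, -0.001, 1.574]
contact_force: [0.8, -0.2, 0.2]
grip_width: 92.0
finger_force: 0.0
[ 530.97756111 -345.59437042  250.90275536] [-3.13999564e+00 -1.31876607e-03  1.57416433e+00] [ 0.78814633 -0.16785964  0.15607923]
{'fx': 294.8685017554042, 'fy': 294.8685017554042, 'cx': 263.2717313209507, 'cy': 188.9439372386267, 'origin': array([ 529.43258448, -278.73159708,  343.28017104]), 'rotation': array([-0.25173281,  0.00095731,  0.00381944])}
```

View pics/w1.png

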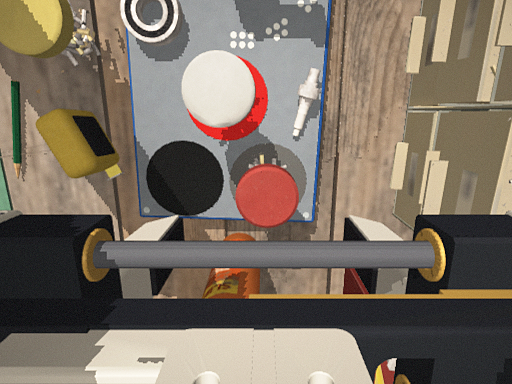

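The wrist view shows the red lid at (267,195), the grey lid at (218,90) on the red pad, the black pad at (185,177), and the plug at (308,100). I now measure these from close by.

```bash
cat >> h.py <<'E'
def wmeas(i,im,boxes):
    """boxes: name -> (kind,u0,v0,u1,v1,z); circle on plane z"""
    H,S,V=cv2.split(cv2.cvtColor(im,cv2.COLOR_RGB2HSV))
    K=dict(red=((H<8)|(H>170))&(S>110),pad=((H<8)|(H>170))&(S>200),white=(S<60)&(V>165),black=(V<50),tip=((H<8)|(H>170))&(S>150),grey=(S<60)&(V>100))
    for n,(k,a,b,c,d,z) in boxes.items():
        m=np.zeros(H.shape,bool); m[b:d,a:c]=K[k][b:d,a:c]; bs=blobs(m,60)
        if bs: 
            q=max(bs,key=cv2.contourArea); print(n,q[:,0].mean(0).round(),cv2.contourArea(q),circ(i,q,z))
E
python3 - <<'E'
from h import *
from plant import viewer
i=viewer.camera_info("wrist"); im=cv2.cvtColor(cv2.imread("pics/w1.png"),cv2.COLOR_BGR2RGB)
for p in [(267,195),(267,210),(218,90),(230,130),(185,177)]: print(p,cv2.cvtColor(im,cv2.COLOR_RGB2HSV)[p[1],p[0]])
wmeas(i,im,dict(redlid=('red',228,155,305,230,108),greylid=('white',175,45,262,132,113),black=('black',140,135,228,216,32),redpad=('pad',175,45,275,145,32)))
E
```

```text
(267, 195) [  3 161 201]
(267, 210) [  2 167 199]
(218, 90) [ 21  19 234]
(230, 130) [  0 212 172]
(185, 177) [12 30 42]
redlid [267. 196.] 3116.5 [ 531.2 -346.5   55.9  531.2 -346.7   51.8   55. ]
greylid [211.  81.] 5561.5 [ 493.6 -262.    88.8  491.6 -260.7   57.2   72.7]
black [184. 178.] 4338.0 [ 443.  -349.    83.   443.  -348.9   81.    81.7]
redpad [238. 108.] 1212.5 [ 490.7 -265.4   82.6  485.8 -260.5   78.5   89.8]
```

```bash
python3 -m creep '0 0 -.035 0 0 0 100;0 0 -.035 0 0 0 100;0 0 -.035 0 0 0 100;0 0 -.021 0 0 0 100;0 0 0 0 0 0 100;0 0 0 0 0 0 0;0 0 0 0 0 0 0;0 0 0 0 0 0 0'; python3 -m creep '0 0 0 0 0 0 0;0 0 0 0 0 0 0;0 0 0 0 0 0 0;0 0 0 0 0 0 0'
```

```text
time: 1.82
tool_pos: [530.5, -348.1, 128.8]
tcp_rot: [3.138, 0.003, 1.571]
contact_force: [0.6, -0.4, 0.5]
grip_width: 76.3
finger_force: 0.0
time: 2.15
tool_pos: [531.0, -347.5, 128.0]
tcp_rot: [3.138, 0.002, 1.572]
contact_force: [2.0, -0.2, 6.2]
grip_width: 59.3
finger_force: 30.0
```

```bash
python3 -m creep '0 0 .015 0 0 0 0;0 0 .015 0 0 0 0;-.022 0 0 0 0 0 0;-.022 0 0 0 0 0 0;-.022 -.001 0 0 0 0 0;-.022 -.001 0 0 0 0 0;0 0 0 0 0 0 0;0 0 -.015 0 0 0 0'; python3 -m creep '0 0 -.01 0 0 0 0;0 0 -.004 0 0 0 0;0 0 0 0 0 0 0;0 0 0 0 0 0 0'
```

```text
time: 2.82
tool_pos: [442.0, -350.0, 143.5]
tcp_rot: [3.139, 0.003, 1.57]
contact_force: [0.3, -0.8, -2.2]
grip_width: 58.8
finger_force: 30.0
time: 3.15
tool_pos: [441.6, -348.6, 127.7]
tcp_rot: [-3.14, -0.001, 1.573]
contact_force: [-5.8, 2.8, 9.1]
grip_width: 59.3
finger_force: 30.0
```

```bash
python3 -m creep '0 0 0 0 0 0 100;0 0 0 0 0 0 100;0 0 0 0 0 0 100;0 0 0 0 0 0 100;0 0 .031 0 0 0 100;0 0 .031 0 0 0 100;0 0 .031 0 0 0 100;0 0 .031 0 0 0 100'; python3 -m creep '.01 .0174 0 0 0 -.105 100;.01 .0174 0 0 0 -.105 100;.01 .0174 0 0 0 -.105 100;.01 .0174 0 0 0 -.105 100;.01 .0174 0 0 0 -.104 100;0 0 0 0 0 0 100;0 0 0 0 0 0 100'
python3 - <<'E'
from h import *
from plant import viewer,readout
i=viewer.camera_info("wrist"); im=viewer.capture("wrist"); cv2.imwrite("pics/w2.png",cv2.cvtColor(im,cv2.COLOR_RGB2BGR))
for n,p in dict(jr=[443,-349,108],jg=[492,-262,113],grey=[533,-352,32],red=[490.7,-265.4,32]).items(): print(n,proj(i,p))
E
```

```text
time: 3.82
tool_pos: [442.0, -348.8, 252.4]
tcp_rot: [-3.141, -0.0, 1.572]
contact_force: [0.3, -0.4, 0.3]
grip_width: 91.7
finger_force: 0.0
time: 4.4
tool_pos: [492.4, -261.3, 251.1]
tcp_rot: [-3.142, 0.0, 1.052]
contact_force: [-0.5, -0.8, 0.3]
grip_width: 91.9
finger_force: 0.0
jr [[265.20839691 301.31229431]]
jg [[264.7354914  197.97357711]]
grey [[335.34820777 227.09467742]]
red [[264.82378808 180.23214923]]
```

View pics/w2.png

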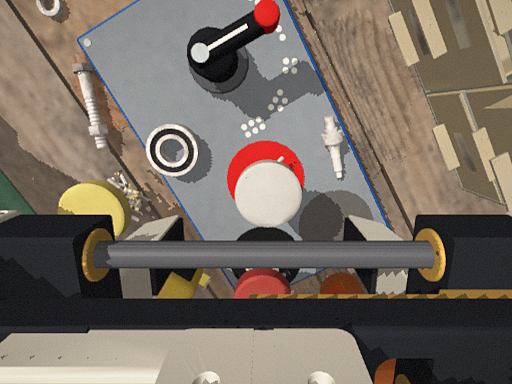

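The grey lid is at (268,193) under the gripper, and the red jar now stands on the black pad at (263,285). The lever tip is at (267,13).

```bash
python3 - <<'E'
from h import *
from plant import viewer
i=viewer.camera_info("wrist"); im=cv2.cvtColor(cv2.imread("pics/w2.png"),cv2.COLOR_BGR2RGB)
wmeas(i,im,dict(greylid=('white',225,160,310,232,113),redpad=('pad',220,135,312,230,32),tip=('tip',245,0,290,40,98)))
print(ray(i,[(201,53)],96)) # white end of lever mark, near axis
E
```

```text
greylid [267. 194.] 3340.0 [ 494.8 -261.2   56.4  494.9 -261.4   53.4   54.5]
redpad [264. 165.] 1369.5 [ 491.3 -265.    82.5  489.1 -271.    77.7   88.3]
tip [267.  16.] 621.5 [ 560.3 -144.4   22.8  560.9 -144.    18.5   22.1]
[[ 504.31670214 -141.0887593    96.        ]]
```

```bash
python3 -m creep '.0024 0 -.035 0 0 0 100;0 0 -.035 0 0 0 100;0 0 -.035 0 0 0 100;0 0 -.018 0 0 0 100;0 0 0 0 0 0 100;0 0 0 0 0 0 0;0 0 0 0 0 0 0;0 0 0 0 0 0 0'; python3 -m creep '0 0 0 0 0 0 0;0 0 0 0 0 0 0;0 0 0 0 0 0 0;0 0 0 0 0 0 0'
```

```text
time: 5.12
tool_pos: [495.1, -263.0, 130.2]
tcp_rot: [3.138, 0.0, 1.048]
contact_force: [0.1, -0.6, -0.6]
grip_width: 76.4
finger_force: 0.0
time: 5.45
tool_pos: [494.9, -262.3, 129.5]
tcp_rot: [3.139, 0.0, 1.048]
contact_force: [-0.7, -0.3, 6.4]
grip_width: 60.7
finger_force: 30.0
```

```bash
python3 -m creep '0 0 .015 0 0 0 0;0 0 .015 0 0 0 0;.0095 -.0225 0 0 0 0 0;.0095 -.0225 0 0 0 0 0;.0095 -.0225 0 0 0 0 0;.0095 -.0225 0 0 0 0 0;0 0 0 0 0 0 0;0 0 -.015 0 0 0 0'; python3 -m creep '0 0 -.01 0 0 0 0;0 0 -.004 0 0 0 0;0 0 0 0 0 0 0;0 0 0 0 0 0 0'
```

```text
time: 6.12
tool_pos: [533.4, -353.9, 145.2]
tcp_rot: [3.137, 0.001, 1.047]
contact_force: [0.1, -0.2, -1.9]
grip_width: 60.4
finger_force: 30.0
time: 6.45
tool_pos: [531.7, -351.2, 129.3]
tcp_rot: [-3.14, 0.0, 1.048]
contact_force: [-3.7, 1.0, 3.0]
grip_width: 60.6
finger_force: 30.0
```

```bash
python3 -m creep '0 0 0 0 0 0 0;0 0 0 0 0 0 100;0 0 0 0 0 0 100;0 0 0 0 0 0 100;0 0 0 0 0 0 100;0 0 .041 0 0 0 100;0 0 .041 0 0 0 100;0 0 .04 0 0 0 100'; python3 -m creep '-.01 0 0 0 0 .1163 100;-.01 0 0 0 0 .1163 100;-.01 0 0 0 0 .1163 100;-.01 0 0 0 0 .1163 100;-.01 0 0 0 0 .1163 100;-.01 0 0 0 0 .1163 100;-.01 0 0 0 0 .1163 100;-.01 .002 0 0 0 .1163 100';python3 -m creep '-.0095 .001 0 0 0 .1163 100;0 0 0 0 0 0 100;0 0 0 0 0 0 100'
python3 - <<'E'
from h import *
from plant import viewer,readout
i=viewer.camera_info("wrist"); im=viewer.capture("wrist"); cv2.imwrite("pics/w3.png",cv2.cvtColor(im,cv2.COLOR_RGB2BGR))
for n,p in dict(jr=[443,-349,108],jg=[533,-352,113],red=[490.7,-265.4,32]).items(): print(n,proj(i,p))
E
```

```text
time: 7.12
tool_pos: [532.2, -351.8, 252.2]
tcp_rot: [-3.141, -0.0, 1.048]
contact_force: [0.9, -1.3, 0.0]
grip_width: 91.2
finger_force: 0.0
time: 7.78
tool_pos: [452.0, -350.3, 251.2]
tcp_rot: [3.141, 0.001, 1.984]
contact_force: [0.3, 0.8, 0.1]
grip_width: 91.4
finger_force: 0.0
time: 8.03
tool_pos: [442.9, -349.2, 251.4]
tcp_rot: [3.141, 0.001, 2.09]
contact_force: [-0.2, -0.4, 0.0]
grip_width: 91.6
finger_force: 0.0
jr [[264.65884889 196.5207637 ]]
jg [[354.18077561 251.30813639]]
red [[344.12090885 131.14233016]]
```

View pics/w3.png

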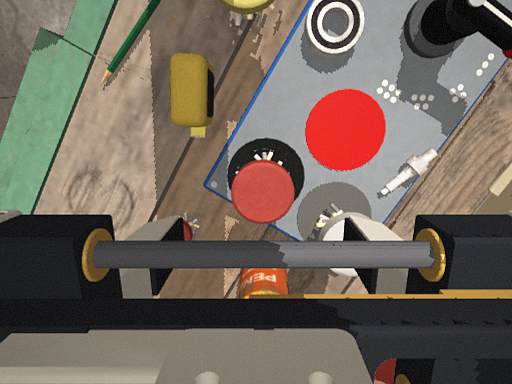

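The red jar's lid is at (264,192) on the black pad, the red pad is free at (345,130), and the grey jar stands on the grey pad at about (350,240).

```bash
python3 - <<'E'
from h import *
from plant import viewer
i=viewer.camera_info("wrist"); im=cv2.cvtColor(cv2.imread("pics/w3.png"),cv2.COLOR_BGR2RGB)
wmeas(i,im,dict(redlid=('red',225,155,302,230,108),redpad=('pad',295,80,395,178,32)))
E
```

```text
redlid [262. 191.] 3141.5 [ 439.2 -346.8   55.3  439.7 -346.7   52.1   54.5]
redpad [345. 129.] 4878.0 [ 491.5 -264.7   82.5  491.4 -264.7   81.    81.2]
```

```bash
python3 -m creep '0 0 -.035 0 0 0 100;0 0 -.035 0 0 0 100;0 0 -.035 0 0 0 100;0 0 -.018 0 0 0 100;0 0 0 0 0 0 100;0 0 0 0 0 0 0;0 0 0 0 0 0 0;0 0 0 0 0 0 0'; python3 -m creep '0 0 0 0 0 0 0;0 0 0 0 0 0 0;0 0 0 0 0 0 0;0 0 0 0 0 0 0'
```

```text
time: 8.75
tool_pos: [443.9, -349.8, 130.1]
tcp_rot: [3.141, 0.004, 2.094]
contact_force: [-0.4, -0.2, 0.6]
grip_width: 76.5
finger_force: 0.0
time: 9.08
tool_pos: [443.1, -349.4, 129.3]
tcp_rot: [3.141, 0.002, 2.094]
contact_force: [-1.1, 0.9, 6.8]
grip_width: 58.3
finger_force: 30.0
```

```bash
python3 -m creep '0 0 .015 0 0 0 0;0 0 .015 0 0 0 0;.0125 .0202 0 0 0 0 0;.0125 .0202 0 0 0 0 0;.0125 .0202 0 0 0 0 0;.0125 .0202 0 0 0 0 0;0 0 0 0 0 0 0;0 0 -.015 0 0 0 0'; python3 -m creep '0 0 -.01 0 0 0 0;0 0 -.0045 0 0 0 0;0 0 0 0 0 0 0;0 0 0 0 0 0 0;0 0 0 0 0 0 100;0 0 0 0 0 0 100;0 0 0 0 0 0 100;0 0 0 0 0 0 100';  python3 -m creep '0 0 .041 0 0 0 100;0 0 .041 0 0 0 100;0 0 .041 0 0 0 100;0 -.015 0 0 0 -.1 100;0 -.015 0 0 0 -.1 100;0 -.015 0 0 0 -.1 100;0 -.015 0 0 0 -.1 100;0 -.015 0 0 0 -.1 100'; python3 -m creep '0 0 0 0 0 0 50;0 0 0 0 0 0 0;0 0 0 0 0 0 0'
python3 - <<'E'
from h import *
from plant import viewer,readout
i=viewer.camera_info("wrist"); im=viewer.capture("wrist"); cv2.imwrite("pics/w4.png",cv2.cvtColor(im,cv2.COLOR_RGB2BGR))
t=viewer.capture("top"); cv2.imwrite("pics/t4.png",cv2.cvtColor(t,cv2.COLOR_RGB2BGR))
for n,p in dict(jr=[491,-265,108],jg=[533,-352,113],axis=[507.6,-141,86]).items(): print(n,proj(i,p))
E
```

```text
time: 9.75
tool_pos: [494.5, -267.7, 145.2]
tcp_rot: [3.14, 0.004, 2.097]
contact_force: [0.5, -1.4, -3.1]
grip_width: 58.4
finger_force: 30.0
time: 10.42
tool_pos: [492.7, -268.5, 128.6]
tcp_rot: [3.142, -0.0, 2.094]
contact_force: [0.4, -0.3, 0.6]
grip_width: 80.5
finger_force: 0.0
time: 11.08
tool_pos: [492.7, -344.0, 251.7]
tcp_rot: [3.142, 0.0, 1.589]
contact_force: [-0.4, 0.0, 0.8]
grip_width: 91.8
finger_force: 0.0
time: 11.33
tool_pos: [492.7, -342.7, 251.5]
tcp_rot: [-3.141, -0.001, 1.597]
contact_force: [-0.8, 0.5, -0.3]
grip_width: 75.8
finger_force: 0.0
jr [[265.45182922  98.52646819]]
jg [[313.49893699 209.99260439]]
axis [[292.63447514 -76.10344049]]
```

View pics/w4.png

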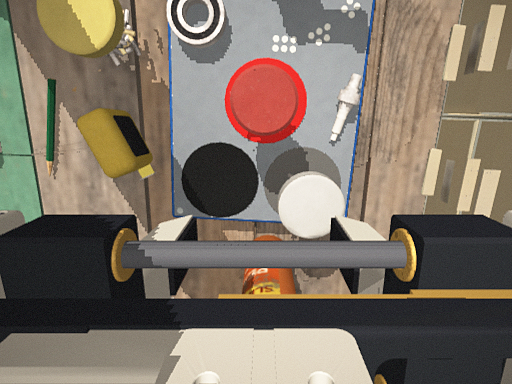

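Both jars are on their colours. The red lid is at (264,99), centred on the red pad, and the grey lid is at (311,205) over the grey pad. I now check the offsets.

```bash
python3 - <<'E'
from h import *
from plant import viewer
i=viewer.camera_info("wrist"); im=cv2.cvtColor(cv2.imread("pics/w4.png"),cv2.COLOR_BGR2RGB)
H,S,V=cv2.split(cv2.cvtColor(im,cv2.COLOR_RGB2HSV)); print(S[98,264],V[98,264],S[98,232],V[98,232])
m=np.zeros(H.shape,bool); m[55:148,215:312]=1
lid=max(blobs(m&((H<8)|(H>170))&(S>110)&(S<190),100),key=cv2.contourArea); print('redlid',circ(i,lid,108))
wmeas(i,im,dict(redpad=('red',215,50,315,150,32),greylid=('white',270,165,350,240,113),black=('black',175,135,262,220,32)))
g=max(blobs((S<60)&(V<125)&(V>60)&(np.add.outer(np.arange(384)*0,np.arange(512))>262)&(np.arange(384)[:,None]>145)&(np.arange(384)[:,None]<215)&(np.arange(512)[None]<345),60),key=cv2.contourArea); print('greypad?',circ(i,g,32))
i=viewer.camera_info("top"); im=cv2.cvtColor(cv2.imread("pics/t4.png"),cv2.COLOR_BGR2RGB)
wmeas(i,im,dict(tip=('tip',160,130,182,148,98)))
E
```

```text
164 210 153 201
redlid [ 489.9 -266.1   53.2  489.9 -266.1   51.9   52.1]
redpad [265. 100.] 5408.5 [ 491.7 -264.4   83.8  491.8 -264.3   82.4   82.5]
greylid [318. 202.] 3751.5 [ 535.4 -346.5   80.7  533.7 -346.7   61.3   66.8]
black [219. 179.] 4297.5 [ 444.2 -347.6   83.2  444.1 -347.9   81.    81.5]
greypad? [ 517.  -331.5   69.2  514.1 -332.    53.9   57.9]
```

```bash
python3 - <<'E'
from h import *
from plant import viewer,readout
i=viewer.camera_info("wrist"); im=cv2.imread("pics/w4.png")
H,S,V=cv2.split(cv2.cvtColor(im,cv2.COLOR_BGR2HSV)); m=np.zeros(H.shape,bool); m[160:240,265:345]=1
for t in(190,210,225):
    c=max(blobs(m&(S<60)&(V>t),100),key=cv2.contourArea); print(t,cv2.boundingRect(c),circ(i,c,113))
print(ray(i,[(311,205)],113),readout.get_obs()['tool_pos'],readout.get_obs()['joint_positions'])
t=cv2.imread("pics/t4.png"); cv2.imwrite("pics/t4b.png",cv2.resize(t[120:240,125:345],(0,0),fx=3.6,fy=3.6,interpolation=cv2.INTER_CUBIC))
E
```

```text
190 (278, 172, 67, 66) [ 534.7 -347.9   63.3  530.9 -348.1   53.4   56.8]
210 (279, 174, 66, 63) [ 534.  -350.3   60.6  531.1 -348.5   52.4   54.6]
225 (279, 175, 66, 62) [ 533.7 -350.8   60.5  531.1 -348.2   51.2   54.3]
[[ 530.92443783 -347.61182393  113.        ]] [ 492.87998516 -342.3978311   251.69305396] [-7.34878830e-01  5.11922801e-01  1.36844026e+00  1.89606839e-04
  1.26164081e+00 -7.60748752e-01]
```

View pics/t4b.png

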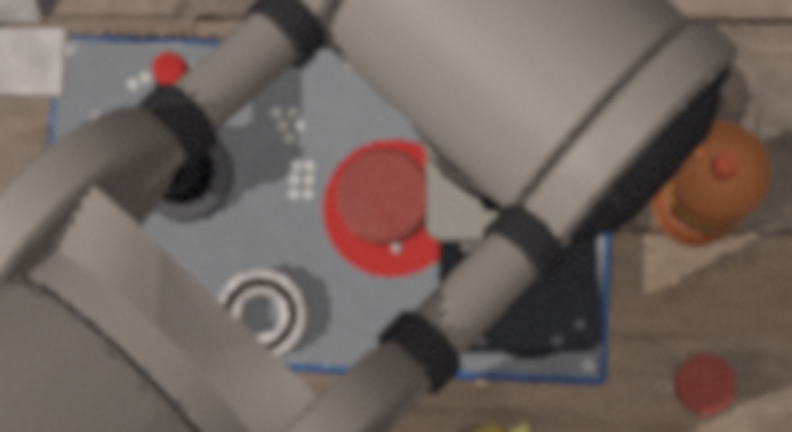

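Red is about 2.5 mm and grey about 4 mm from its pad centre, and the lever has not moved. For the dial I'll tilt the tool away from the grinder and push with the open back finger.

```bash
python3 -m creep '.001 .03 0 .05 0 -.02 100;0 .03 0 .05 0 0 100;0 .03 0 .06 0 0 100;0 .03 0 .06 0 0 100;0 .03 0 .06 0 0 100;0 .03 0 .06 0 0 100;0 .03 0 .06 0 0 100;0 0 0 0 0 0 100';python3 -m creep '0 0 0 0 0 0 100;0 0 -.03 0 0 0 100;0 0 -.03 0 0 0 100;0 0 0 0 0 0 100;0 0 0 0 0 0 100'; python3 - <<'E'
from h import *
from plant import viewer
im=viewer.capture("wrist"); cv2.imwrite("pics/w5.png",cv2.cvtColor(im,cv2.COLOR_RGB2BGR))
t=viewer.capture("top"); cv2.imwrite("pics/t5.png",cv2.cvtColor(t,cv2.COLOR_RGB2BGR))
E
```

```text
time: 12.1
tool_pos: [493.1, -128.8, 251.7]
tcp_rot: [3.141, -0.406, 1.578]
contact_force: [-0.2, -0.7, -0.7]
grip_width: 91.7
finger_force: 0.0
time: 12.52
tool_pos: [493.5, -133.5, 191.4]
tcp_rot: [-3.141, -0.401, 1.574]
contact_force: [0.6, -0.5, 0.0]
grip_width: 92.0
finger_force: 0.0
```

View pics/w5.png

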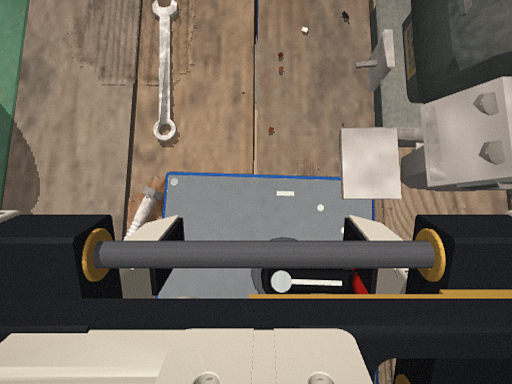

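The view shows the lever lying at (280–370, 282), just on the −y side of the right finger, with the grinder's tool rest at (370,160) clear of it. I'll descend, then push.

```bash
python3 -m creep '.001 .002 -.028 0 0 0 100;0 0 -.027 0 0 0 100;0 0 0 0 0 0 100;0 -.005 0 0 0 0 100;0 -.004 0 0 0 0 100;0 0 0 0 0 0 100'; python3 -m creep '0 -.004 0 0 0 0 100;0 -.004 0 0 0 0 100';  python3 -m creep '0 -.003 0 0 0 0 100;0 0 0 0 0 0 100'
```

```text
time: 13.12
tool_pos: [495.4, -140.5, 138.7]
tcp_rot: [3.138, -0.401, 1.576]
contact_force: [-1.0, 4.4, -0.4]
grip_width: 91.6
finger_force: 1.9
time: 13.28
tool_pos: [495.3, -144.8, 138.8]
tcp_rot: [3.139, -0.408, 1.578]
contact_force: [8.3, 20.8, -2.4]
grip_width: 91.9
finger_force: 9.1
time: 13.45
tool_pos: [495.8, -151.0, 138.7]
tcp_rot: [3.137, -0.4, 1.577]
contact_force: [0.6, 0.2, 0.3]
grip_width: 91.9
finger_force: 0.3
```

The force rose to about 20 N and then dropped to zero, so the lever snapped one click at the predicted place. Now the second click.

```bash
python3 -m creep '0 -.004 0 0 0 0 100;0 -.004 0 0 0 0 100;0 -.003 0 0 0 0 100;0 0 0 0 0 0 100'; python3 -m creep '0 -.003 0 0 0 0 100;0 0 0 0 0 0 100'; python3 -m creep '0 -.003 0 0 0 0 100;0 0 0 0 0 0 100'
```

```text
time: 13.78
tool_pos: [494.8, -160.5, 138.1]
tcp_rot: [3.14, -0.405, 1.576]
contact_force: [-0.3, 13.4, 4.9]
grip_width: 91.4
finger_force: 6.1
time: 13.95
tool_pos: [494.5, -161.7, 138.0]
tcp_rot: [3.141, -0.409, 1.577]
contact_force: [1.1, 18.8, 5.6]
grip_width: 91.6
finger_force: 9.1
time: 14.12
tool_pos: [494.5, -165.9, 137.8]
tcp_rot: [3.141, -0.405, 1.577]
contact_force: [1.2, 2.9, 1.6]
grip_width: 91.8
finger_force: 1.7
```

```bash
python3 -m creep '0 0 0 0 0 0 100;0 0 0 0 0 0 100;0 0 0 0 0 0 100'; python3 - <<'E'
from h import *
from plant import viewer
t=viewer.capture("top"); w=viewer.capture("wrist"); cv2.imwrite("pics/t6.png",cv2.cvtColor(np.hstack([cv2.resize(t[120:220,130:260],(390,300)),cv2.resize(w,(400,300))]),cv2.COLOR_RGB2BGR))
E
```

```text
time: 14.37
tool_pos: [495.2, -169.4, 137.3]
tcp_rot: [3.138, -0.398, 1.575]
contact_force: [0.2, 0.0, -0.1]
grip_width: 92.0
finger_force: 0.0
```

View pics/t6.png

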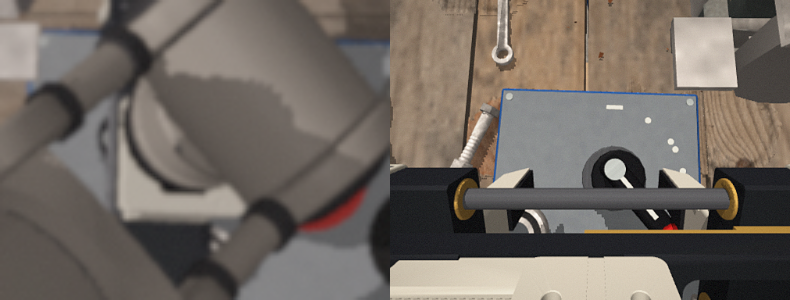

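Force is zero and the lever has gone on ahead of the finger. I'll lift away and look from above to check.

```bash
python3 -m creep '0 .003 .02 0 0 0 100;0 0 .035 0 0 0 100;0 0 .035 0 0 0 100;0 -.02 .035 -.08 0 0 100;0 -.02 .035 -.08 0 0 100;0 -.02 .02 -.08 0 0 100;0 -.02 0 -.08 0 0 100;0 -.02 0 -.08 0 0 100'; python3 -m creep '0 0 0 0 0 0 100;0 0 0 0 0 0 100'; python3 - <<'E'
from h import *
from plant import viewer
i=viewer.camera_info("wrist"); w=viewer.capture("wrist"); cv2.imwrite("pics/w7.png",cv2.cvtColor(w,cv2.COLOR_RGB2BGR))
for n,p in dict(axis=(508,-141.3,96)).items(): print(n,proj(i,p))
wmeas(i,w,dict(tip=('tip',264,0,420,240,98)))
for q in(2.094,2.618,3.142):
    a=q-.0; d=52*np.array([np.sin(a)*.9995+np.cos(a)*.032,-np.sin(a)*.032+np.cos(a)*.9995]); print(q,proj(i,[508+d[0],-141.3+d[1],98]).round())
E
```

```text
time: 15.13
tool_pos: [495.2, -267.0, 319.4]
tcp_rot: [3.137, 0.007, 1.574]
contact_force: [-0.2, 0.6, -1.2]
grip_width: 91.7
finger_force: 0.0
time: 15.3
tool_pos: [494.6, -264.9, 316.7]
tcp_rot: [3.141, -0.002, 1.574]
contact_force: [-0.4, 0.5, 0.0]
grip_width: 91.8
finger_force: 0.0
axis [[278.531361    53.81782637]]
tip [274. 168.] 1487.0 [ 497.3 -256.7   74.2  507.3 -254.4   32.9   78.1]
2.094 [[322.  83.]]
2.618 [[302. 102.]]
3.142 [[276. 109.]]
```

View pics/w7.png

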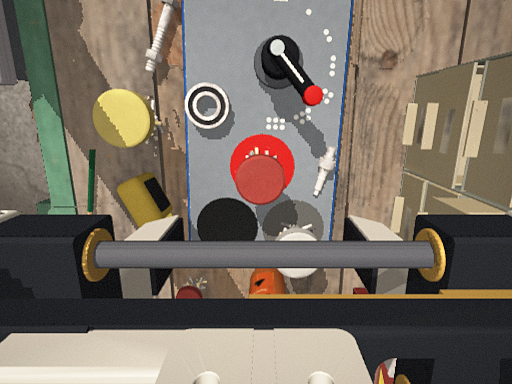

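```bash
python3 -m creep '0 0 0 0 0 0 100;0 0 0 0 0 0 100;0 0 0 0 0 0 100'; python3 - <<'E'
from h import *
from plant import viewer
i=viewer.camera_info("wrist"); w=viewer.capture("wrist"); cv2.imwrite("pics/w8.png",cv2.cvtColor(w,cv2.COLOR_RGB2BGR))
H,S,V=cv2.split(cv2.cvtColor(w,cv2.COLOR_RGB2HSV))
def reg(m,a,b,c,d): k=np.zeros(m.shape,bool); k[b:d,a:c]=m[b:d,a:c]; return k
tip=max(blobs(reg(((H<8)|(H>170))&(S>110),295,75,335,115)),key=cv2.contourArea); T=circ(i,tip,98); print('tip',tip[:,0].mean(0),T)
wmeas(i,w,dict(pad=('red',220,125,305,212,32),black=('black',190,190,265,245,32)))
wh=(S<40)&(V>190)
for c in blobs(reg(wh,255,5,345,135),3):
    u=c[:,0].mean(0); print(u.round(1),cv2.contourArea(c),'z30',ray(i,u,30)[0,:2].round(1))
c=max(blobs(reg((S<60)&(V>150),265,35,318,92),20),key=cv2.contourArea); r=cv2.fitLine(ray(i,c[:,0],97)[:,:2].astype(np.float32),cv2.DIST_L2,0,.01,.01).ravel(); print('mark line',r, 'q',np.arctan2(abs(r[0]),-abs(r[1]))-.032)
E
```

```text
time: 15.6
tool_pos: [494.8, -264.9, 316.4]
tcp_rot: [3.142, -0.001, 1.575]
contact_force: [-0.3, 0.2, 1.2]
grip_width: 91.4
finger_force: 0.0
tip [312.21052632  95.03508772] [ 542.2 -180.2   21.2  542.4 -180.1   18.9   20.5]
pad [261. 168.] 3409.5 [ 490.8 -269.3   92.9  491.2 -267.9   81.1   91.7]
black [226. 222.] 2093.5 [ 444.2 -347.8   82.7  444.  -341.    64.    85.3]
[281.8 126.4] 16.5 z30 [ 516.7 -214. ]
[275.  126.4] 17.0 z30 [ 508.2 -214.1]
[268.2 126.2] 14.5 z30 [ 499.6 -213.8]
[282.  120.2] 11.0 z30 [ 516.8 -206.5]
[275.1 119.3] 18.5 z30 [ 508.2 -205.4]
[268.4 119.1] 18.0 z30 [ 499.8 -205.2]
[308.4 116.8] 8.5 z30 [ 549.6 -202.2]
[307.9 109.5] 17.0 z30 [ 548.7 -193.4]
[325.5  99.9] 18.0 z30 [ 569.9 -181.9]
[330.4  94.1] 17.0 z30 [ 575.5 -175.1]
[324.8  90.3] 15.5 z30 [ 568.4 -170.7]
[331.7  72.7] 19.5 z30 [ 575.5 -150.4]
[332.2  65.2] 17.5 z30 [ 575.6 -142.1]
[333.   57.5] 18.0 z30 [ 576.1 -133.5]
[286.2  59.1] 229.5 z30 [ 520.4 -135.5]
[329.   38.5] 18.0 z30 [ 570.1 -112.9]
[325.7  31.1] 16.0 z30 [ 565.8 -105. ]
[308.3  11.1] 22.5 z30 [544.6 -84.3]
mark line [ 4.0586847e-01 -9.1393149e-01  5.3670160e+02 -1.4188933e+02] q 2.6916637
```

I've reached the picture limit, so from here I go by numbers only. The tip measures q ≈ 2.40, which is short of the five-dot click at 2.618. I'll clear the arm and cross-check with the top camera.

```bash
python3 -m creep '-.032 -.024 0 0 0 0 100;-.032 -.024 0 0 0 0 100;-.032 -.024 0 0 0 0 100;-.032 -.024 0 0 0 0 100;-.032 -.024 0 0 0 0 100;-.032 -.024 0 0 0 0 100;-.032 -.024 0 0 0 0 100;-.032 -.024 0 0 0 0 100'; python3 - <<'E'
from h import *
from plant import viewer
w=viewer.capture("top"); cv2.imwrite("pics/t9.png",cv2.cvtColor(w,cv2.COLOR_RGB2BGR)); i=viewer.camera_info("top")
H,S,V=cv2.split(cv2.cvtColor(w,cv2.COLOR_RGB2HSV)); m=((H<8)|(H>170))&(S>130); k=np.zeros(m.shape,bool); k[125:185,150:215]=m[125:185,150:215]
ax=np.array([508,-141.2])
for c in blobs(k,10):
    T=circ(i,c,98); d=T[:2]-ax; print(c[:,0].mean(0),T,'r',np.hypot(*d),'q',np.arctan2(d[0],d[1])-.032)
print('exp q: px',{q:proj(i,[ax[0]+52*np.sin(q+.032),ax[1]+52*np.cos(q+.032),98]).round(1).tolist() for q in(1.571,2.094,2.356,2.618)})
a=cv2.imread("pics/w7.png"); H,S,V=cv2.split(cv2.cvtColor(a,cv2.COLOR_BGR2HSV)); k=np.zeros(H.shape,bool); k[75:115,295:335]=(((H<8)|(H>170))&(S>110))[75:115,295:335]; print('w7 tip',[c[:,0].mean(0) for c in blobs(k,30)])
E
```

```text
time: 16.32
tool_pos: [237.3, -457.9, 316.9]
tcp_rot: [3.141, -0.0, 1.575]
contact_force: [0.4, -0.3, -0.1]
grip_width: 92.0
finger_force: 0.0
[189.57692308 148.84615385] [ 539.7 -179.4   20.4  540.  -179.5   18.3   18.9] r 49.64000402900874 q 2.41691782558649
exp q: px {1.571: [[172.0, 139.0]], 2.094: [[184.4, 142.8]], 2.356: [[189.5, 147.0]], 2.618: [[193.2, 152.4]]}
w7 tip [array([312.06896552,  95.32758621])]
```

Both cameras agree: the lever rests at q ≈ 2.41, just past half-way and short of five dots. It needs a little more push. With the finger at x ≥ 541 mm, the geometry won't let it pass q ≈ 2.65.

```bash
python3 -m creep '.0256 .03 0 0 0 0 100;.0256 .03 0 .04 0 0 100;.0256 .03 0 .045 0 0 100;.0256 .03 0 .045 0 0 100;.0256 .03 -.01 .045 0 0 100;.0256 .03 -.01 .045 0 0 100;.0256 .03 -.01 .045 0 0 100;.0256 .03 -.01 .045 0 0 100'; python3 -m creep '.0256 .03 -.01 .045 0 0 100;.0256 .03 -.015 .045 0 0 100;0 0 0 0 0 0 100;0 0 -.03 0 0 0 100;0 0 -.03 0 0 0 100;0 0 -.025 0 0 0 100;0 0 0 0 0 0 100'
```

```text
time: 17.03
tool_pos: [444.9, -215.2, 276.5]
tcp_rot: [3.14, -0.312, 1.575]
contact_force: [0.3, -0.1, 0.5]
grip_width: 91.6
finger_force: 0.0
time: 17.62
tool_pos: [492.6, -156.2, 162.8]
tcp_rot: [-3.136, -0.404, 1.572]
contact_force: [-1.4, 1.4, -0.0]
grip_width: 92.1
finger_force: 0.0
```

```bash
python3 -m creep '.002 -.002 -.024 0 0 0 100;0 0 0 0 0 0 100;0 -.005 0 0 0 0 100;0 -.005 0 0 0 0 100;0 0 0 0 0 0 100'; python3 -m creep '0 -.003 0 0 0 0 100;0 0 0 0 0 0 100'; python3 -m creep '0 -.003 0 0 0 0 100;0 0 0 0 0 0 100'; python3 -m creep '0 -.003 0 0 0 0 100;0 0 0 0 0 0 100'
```

```text
time: 18.03
tool_pos: [497.2, -171.1, 144.6]
tcp_rot: [3.137, -0.398, 1.575]
contact_force: [0.9, -0.3, 0.7]
grip_width: 91.6
finger_force: 0.0
time: 18.2
tool_pos: [496.8, -173.3, 143.9]
tcp_rot: [3.138, -0.399, 1.575]
contact_force: [0.1, -0.9, -0.3]
grip_width: 91.9
finger_force: 0.0
time: 18.37
tool_pos: [496.6, -176.0, 143.3]
tcp_rot: [3.139, -0.4, 1.575]
contact_force: [0.8, -0.4, 1.5]
grip_width: 91.8
finger_force: 0.2
time: 18.53
tool_pos: [496.5, -178.6, 143.0]
tcp_rot: [3.139, -0.4, 1.575]
contact_force: [1.0, 0.4, 0.7]
grip_width: 91.4
finger_force: 0.2
```

```bash
python3 -m creep '0 -.002 0 0 0 0 100;0 0 0 0 0 0 100'; python3 -m creep '0 -.003 0 0 0 0 100;0 0 0 0 0 0 100'; python3 -m creep '0 -.003 0 0 0 0 100;0 0 0 0 0 0 100'
python3 - <<'E'
from h import *
from plant import viewer
w=viewer.capture("wrist"); cv2.imwrite("pics/w10.png",cv2.cvtColor(w,cv2.COLOR_RGB2BGR)); i=viewer.camera_info("wrist")
H,S,V=cv2.split(cv2.cvtColor(w,cv2.COLOR_RGB2HSV)); m=((H<8)|(H>170))&(S>130)
for c in blobs(m,30): print(c[:,0].mean(0).round(),cv2.boundingRect(c),ray(i,c[:,0].mean(0),98)[0,:2].round(1))
E
```

```text
time: 18.7
tool_pos: [496.4, -180.6, 142.9]
tcp_rot: [3.14, -0.4, 1.575]
contact_force: [-0.2, 1.5, -0.7]
grip_width: 91.7
finger_force: 0.4
time: 18.87
tool_pos: [496.6, -184.2, 142.9]
tcp_rot: [3.139, -0.399, 1.575]
contact_force: [-0.9, -1.4, 0.6]
grip_width: 92.0
finger_force: 0.0
time: 19.03
tool_pos: [496.7, -187.2, 142.9]
tcp_rot: [3.139, -0.399, 1.575]
contact_force: [0.0, -1.0, 0.9]
grip_width: 91.3
finger_force: 0.2
[337. 280.] (315, 268, 44, 26) [ 533.2 -185.1]
```

The tip is now at (533,−185), and five dots is expected at (532,−186). I'll back off, clear the arm and verify.

```bash
python3 -m creep '0 .008 0 0 0 0 100;0 .004 0 0 0 0 100;0 0 .03 0 0 0 100;0 0 .04 0 0 0 100;0 0 .04 0 0 0 100;0 0 .04 0 0 0 100;0 -.03 .03 -.1 0 0 100;-.01 -.03 0 -.1 0 0 100'; python3 -m creep '-.03 -.025 0 -.1 0 0 100;-.03 -.025 0 -.1 0 0 100;-.03 -.025 0 0 0 0 100;-.03 -.025 0 0 0 0 100;-.03 -.025 0 0 0 0 100;-.03 -.025 0 0 0 0 100;-.03 -.025 0 0 0 0 100;-.03 -.025 0 0 0 0 100'; python3 -m creep '0 0 0 0 0 0 100;0 0 0 0 0 0 100;0 0 0 0 0 0 100'; python3 - <<'E'
from h import *
from plant import viewer
w=viewer.capture("top"); cv2.imwrite("pics/t11.png",cv2.cvtColor(w,cv2.COLOR_RGB2BGR)); i=viewer.camera_info("top")
H,S,V=cv2.split(cv2.cvtColor(w,cv2.COLOR_RGB2HSV)); m=((H<8)|(H>170))&(S>130); k=np.zeros(m.shape,bool); k[125:185,150:210]=m[125:185,150:210]
ax=np.array([508,-141.2])
for c in blobs(k,10):
    T=circ(i,c,98); d=T[:2]-ax; print(c[:,0].mean(0),T,'r',np.hypot(*d),'q',np.arctan2(d[0],d[1])-.032)
wmeas(i,w,dict(redall=('red',212,155,258,200,32),greylid=('white',255,135,292,178,113),black=('black',250,180,296,222,32)))
H,S,V=cv2.split(cv2.cvtColor(w,cv2.COLOR_RGB2HSV))
print('hsv red',[ (H[y,x],S[y,x],V[y,x]) for x,y in((231,172),(231,190))],'redlid exp px',proj(i,[491,-265,108]),'grey exp',proj(i,[531,-348,113]))
for c in blobs(((H<7)|(H>170))&(S>100)&(S<150),100): print('lid',cv2.boundingRect(c),circ(i,c,108)[:5])
E
```

```text
time: 19.75
tool_pos: [488.7, -234.9, 329.1]
tcp_rot: [3.13, -0.189, 1.578]
contact_force: [0.4, -0.2, -0.7]
grip_width: 91.5
finger_force: 0.0
time: 20.42
tool_pos: [245.2, -434.2, 322.5]
tcp_rot: [3.141, 0.0, 1.575]
contact_force: [0.2, -0.5, 0.1]
grip_width: 91.7
finger_force: 0.0
time: 20.67
tool_pos: [246.9, -433.4, 322.3]
tcp_rot: [3.141, -0.001, 1.574]
contact_force: [-0.8, 0.4, -0.1]
grip_width: 91.7
finger_force: 0.0
[192.38461538 152.92307692] [ 531.  -185.    21.3  531.6 -185.2   18.4   20.2] r 49.4716080191457 q 2.6260561665642204
redall [233. 177.] 1072.0 [ 490.2 -264.2   82.1  490.1 -264.1   80.    80.3]
greylid [272. 154.] 442.5 [ 528.9 -348.5   50.2  528.7 -348.2   46.9   48.3]
black [272. 200.] 1001.5 [ 442.8 -347.5   78.4  442.8 -347.5   76.5   76.7]
hsv red [(np.uint8(2), np.uint8(134), np.uint8(145)), (np.uint8(0), np.uint8(178), np.uint8(173))] redlid exp px [[230.56971802 172.42383078]] grey exp [[272.35360084 152.54448885]]
lid (312, 218, 18, 17) [ 386.7 -444.1   33.4  386.3 -443.9]
lid (215, 159, 33, 32) [ 487.6 -266.7   66.4  488.4 -265.6]
lid (324, 34, 188, 85) [ 687.7 -633.9  397.3  493.3 -240.7]
lid (329, 0, 183, 103) [ 748.3 -645.2  413.4  749.9 -652.9]
```

The dial is at q ≈ 2.63, and both jars are within 5 mm of their pad centres. Handing in.

```bash
python3 -c "
from plant import order; print(order.close_job())"
```

```text
the job is handed in; nothing more can be done
None
```

The job is handed in, with no verdict shown: the jars are swapped onto their own pads (within about 5 mm of centre) and the dial measures 2.63 rad, in the five-dot click; I viewed 11 pictures, one over the limit of 10.

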